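# Set and start the bench timer on the slippery slab

## Task

Set the bench timer: turn its black knob clockwise until the white pointer stands at the red marker, then press the green start key fully down and let go. The timer is light and stands loose on the glass inking slab, so lean on the knob while you turn it, or the whole timer spins instead; but lean gently, the glass must not crack. Leave the red marker as it is set, and leave the timer and the other things on the table where they stand.

Things in the scene. Friction and masses are not known exactly. Their poses are not given: they have to be found in the camera images.
- slab: white glass inking slab, 230x200 mm, its top 14 mm above the table, fixed; origin under its centre at table height, z up. It may take at most 30 N from the timer (the timer's weight of about 2 to 4 N included)
- timer: loose grey bench timer, 160x120 mm, 62 mm high to its flat black top, about 0.3 kg, on four rubber feet at x = +-63, y = +-44 mm; origin under its centre at the feet, x towards its back, z up. The knob's vertical axis is at x = +22 mm, y = 0; the start key is at x = -52 mm, y = 0. When the knob is turned with no load on it, the timer spins on the slab; 12 to 18 N straight down on the knob keeps it still
- timer_corner (a point): the back left corner of the timer's top (x = +70, y = +50, z = +62 mm in the timer)
- knob_grip (a point): point to grip the knob, on its axis. The knob is a black bar 50 mm long, 14 mm thick, 9 mm above this point and 23 mm below it down to a round skirt of 60 mm diameter; grip across the 14 mm. Its x axis runs along the bar to the pointer's side, z up. The spindle has 5 mm of vertical end play and stands anywhere in it at the start (moved by about 2 N); only when it is pushed fully down does the load reach the case, so the stop has to be felt
- knob (a joint): angle of the knob in the timer, rad, 0 = pointer to the timer's back (+x), growing clockwise seen from above, range 0 to 4.5; it takes about 0.35 N m to turn either way and stays where it is left
- mark_ring (a joint): angle of the red marker in the timer, same zero, sense and axis as the knob's joint; the ring under the knob that carries it is stiff
- pointer_tip (a point): tip of the knob's white pointer, 36 mm from the axis
- mark_tip (a point): red marker, a 13x6 mm lug on the thin ring round the knob; the point lies 36 mm from the axis, under which the pointer's tip is to stand (seen from above)
- start_key (a joint): travel of the start key, m, 0 = up, 0.005 = fully down; a spring brings it back, 5 N holds it fully down
- start_key_top (a point): centre of the top of the green start key, 22 mm in diameter, pressed straight down
- tumbler: bystander: green tumbler, 74 mm wide, 88 mm high, origin under its centre
- paper_tape: bystander: roll of cream paper tape, 104 mm wide, 25 mm high, origin under its centre
- dropper: bystander: white dropper bottle, 25 mm wide, 68 mm high, origin under its centre
Not all that is in view belongs to the job. Leave any turquoise look-alike of the timer alone.

How it is judged:
By the outcome, as a careful person would: the job done as asked, in the order asked, and still so for the second after the job is handed in, with the robot touching nothing.
It also fails if it takes over 64 s, if anything falls off the work surface, if the arm or the gripper's body presses on something with over 40 N, if the wrist force passes 120 N, or if a joint passes its speed limit or range.

## Robot

A 6-joint arm with a two-finger parallel gripper is mounted at the origin on the work surface; the furniture and walls round the work are solid. World frame = base frame: x ahead of the robot, y to its left, z up, the work surface at z = 0. Lengths are in mm, angles in rad, forces in N, time in s.
With the tool pointing down it reaches from about 275 to 750 mm from the base axis. Payload 10.2 kg.
Tool frame: the origin (TCP) lies midway between the tips of the shut fingers; the grasp point (between the pads) lies 19 mm behind it; x points along the fingers, y is the direction in which the jaws open and shut, and the axes are right-handed (so a half turn about x gives the same grasp; the last joint's range is limited). The gripper opens to 85 mm and grips with 20 to 120 N. Pads are 22 mm wide; open, the fingers measure 114 mm over their backs; the gripper's body (76 mm by 85 mm) begins 54 mm behind the grasp point. The pads swing forward as they close: fully open they stand 13 mm farther back than shut.
Start: joints at [-1.543, 0.313, 1.498, -0, 1.331, -0.223], TCP at [130.28, -508.584, 231.294] pointing down, gripper open.
Joint ranges: [-2.94, 2.94], [-0.97, 2.17], [0.19, 2.56], [-1.23, 4.37], [0.02, 3.11], [-2.88, 2.88]. Speed limits (rad/s): [2.39, 2.39, 3.01, 3.14, 3.14, 3.14].

## Interface

Orientations are given as a unit quaternion [w, x, y, z].
In Python, from rig import sense, capture, get_calibration, finish_job gives the robot as it stands.
- The arm moves only by the tool jog_arm, never from a script. Its argument "increments" is a list of rows, each an object of numbers: "rx", "ry", "rz": the turn, a rotation vector about the tool's x, y, z in rad; "x", "y", "z": the shift along the tool's x, y, z in mm; "hand": the finger opening in mm, from 0 to 85.4. A call has 1 to 5 rows; each row shifts and turns the commanded pose from where the row before left it, along the tool's axes as they then stand; what a row does not reach is not made up. A row lasts 1/8 s, in which the tool goes at most 62.5 mm and 10.7 degrees, less where a joint would pass 70% of its speed; a pose out of reach is approached as far as the arm can. A call with a gripper value outside its range is refused whole. The fingers move at their own pace and stop on an object; "force" is the grip in N (left out, the last holds). Time passes only in rows, so rows that do not move let the fingers close. It gives the time, the measured TCP pose, the force and the opening at its end, in the units of the state.
- sense(): the state, without advancing time (a new reading comes with each control period).
- capture(name): name is "side" or "top"; returns the picture (480x640x3 uint8, red, green, blue); there is no depth.
- get_calibration(name): a dict with "camera_matrix" (3x3 intrinsics, pixels), "R" (3x3) and "t" (3): a world point X has camera coordinates R X + t. Camera axes: x right, y down, z forward; pixel columns grow to the right and rows downward; lengths in mm; the calibration is good to about 2 mm. A picture is of the moment at which its call begins. get_calibration takes no time and is no camera call.
- finish_job(): hands the job in, once; it reports no verdict.
The state is a dict: "time_s": time; "joints": joint angles; "dq": joint speeds; "tau": joint torques, N m; "eef_pos": TCP position; "ee_rot": TCP orientation; "force": force on the tool from outside, world axes, zero at the start; "wrist_torque": the same for the moment, N m; "grip_width": opening from 0.0 (shut) to 1.0 (fully open).
Only numpy, scipy, OpenCV 4.12 (cv2) and the standard library are available. Lean on these libraries where they do the work, as an engineer would, in place of code of your own. Each camera call takes 0.05 s, during which the arm holds its last target.

## Working session

There is one attempt and no reset: what is moved stays moved. The work goes in short steps, Python scripts to look and compute and a tool call to move; the robot and the scene stay as the last step left them, time stands still between calls to the robot, and variables do not carry over. Pictures are saved under pics/ and viewed, and the job is handed in when it is done.

Besides the shell and the picture viewer there is one more tool, called after ">>>" as name(argument=value, ...), one argument or row to a line, values as JSON. jog_arm: Moves the arm, as the interface text tells. Its arguments: {"type":"object","properties":{"increments":{"type":"array","items":{"type":"object","properties":{"rx":{"type":"number"},"ry":{"type":"number"},"rz":{"type":"number"},"x":{"type":"number"},"y":{"type":"number"},"z":{"type":"number"},"hand":{"type":"number"}}}},"force":{"type":"number"}},"required":["increments"]}

```bash
mkdir -p pics; ls; python3 - <<'E'
from rig import *
import cv2
print(sense())
for n in("side","top"):
    im=capture(n); cv2.imwrite(f"pics/{n}0.png",im[:,:,::-1]); c=get_calibration(n); print(n,c)
E
```

```text
pics
{'time_s': 0.0, 'joints': array([-1.54340810e+00,  3.13487317e-01,  1.49848507e+00,  2.48347910e-05,
        1.33097421e+00, -2.23416798e-01]), 'dq': array([ 0.00065921, -0.00072528, -0.00069163, -0.0013947 ,  0.00143965,
       -0.00038672]), 'tau': array([ 5.11172493e-05, -4.12264431e+01, -2.59742260e+01, -1.87015826e-04,
        4.11340196e-03, -1.11711344e-06]), 'eef_pos': array([ 130.27484907, -508.30497128,  230.69791389]), 'ee_rot': array([ 0.08796309,  0.70160959,  0.08891421, -0.70149893]), 'force': array([ 0.10083748, -0.86152208,  0.04074349]), 'wrist_torque': array([ 0.01917918, -0.01712661, -0.00607892]), 'grip_width': 1.0043707824563095}
side {'camera_matrix': array([[463.53279657,   0.        , 323.30629969],
       [  0.        , 463.53279657, 243.69081595],
       [  0.        ,   0.        ,   1.        ]]), 'R': array([[ 0.91569914, -0.40177988, -0.00824714],
       [-0.16718208, -0.36220329, -0.9169836 ],
       [ 0.36543842,  0.84105987, -0.39883964]]), 't': array([-355.05752679,  148.56844506, 1042.74236544])}
top {'camera_matrix': array([[492.09957859,   0.        , 328.90189754],
       [  0.        , 492.09957859, 243.02681725],
       [  0.        ,   0.        ,   1.        ]]), 'R': array([[ 0.02359232, -0.99971609, -0.00333945],
       [-0.99026586, -0.0229107 , -0.13729028],
       [ 0.13717479,  0.00654594, -0.99052523]]), 't': array([  17.77755838,  391.47830883, 1349.10154868])}
```

View pics/side0.png

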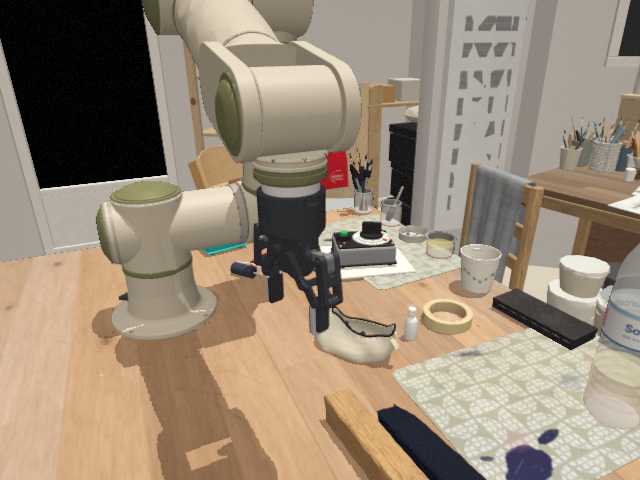

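View pics/top0.png

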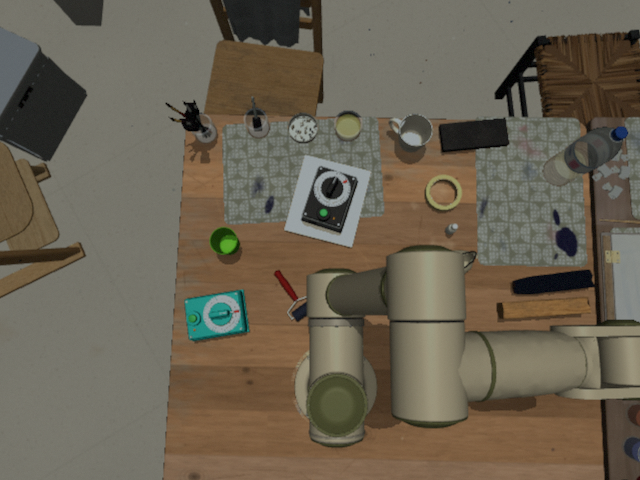

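The top view shows the grey timer on the slab near (330,198), with the knob at about (333,187) and the green key at about (323,213). The turquoise look-alike is at (217,315). I'll enlarge the timer.

```bash
python3 - <<'E'
import cv2
a=cv2.imread("pics/top0.png")[150:250,280:380]
cv2.imwrite("pics/top0c.png",cv2.resize(a,(600,600),interpolation=cv2.INTER_CUBIC)) 
a=cv2.imread("pics/side0.png")[205:285,315:420]
cv2.imwrite("pics/side0c.png",cv2.resize(a,(787,600),interpolation=cv2.INTER_CUBIC)) 
E
```

```text
(no output)
```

View pics/top0c.png

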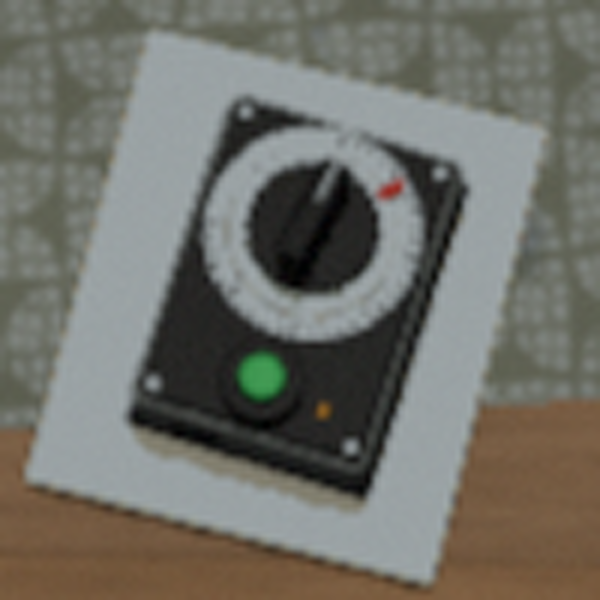

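View pics/side0c.png

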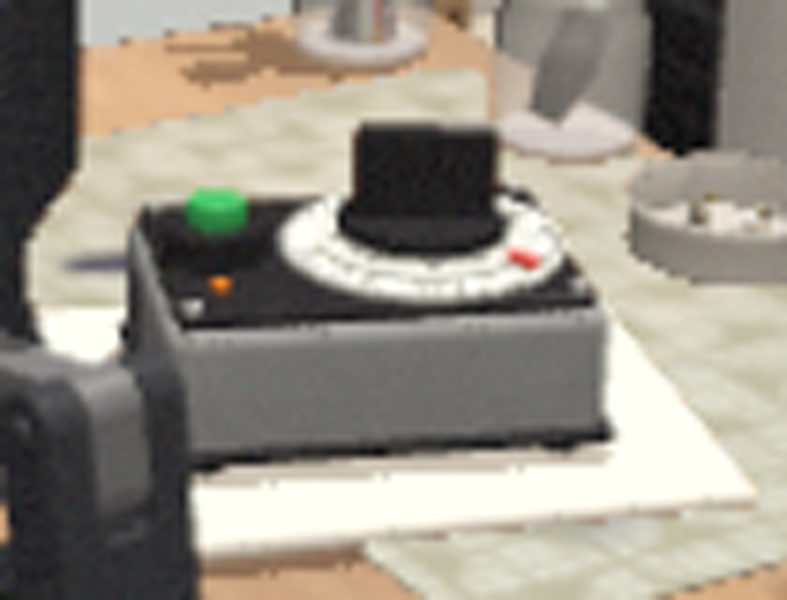

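The top crop shows the timer's screws at about (245,111), (440,174), (152,383) and (350,446). The dial centre is near (315,233), the key at (261,375), the red marker at (390,190), and the pointer and bar point from (292,268) towards (335,170). I'll compute poses from these.

```bash
cat > h.py <<'E'
import numpy as np
from rig import *
from scipy.spatial.transform import Rotation as Ro
def cam(n):
    c=get_calibration(n); return np.array(c["camera_matrix"]),np.array(c["R"]),np.array(c["t"])
def ray(n,uv,z):
    K,R,t=cam(n); d=R.T@np.linalg.inv(K)@np.array([uv[0],uv[1],1.]); o=-R.T@t
    return o+d*(z-o[2])/d[2]
def proj(n,X):
    K,R,t=cam(n); p=K@(R@np.array(X,float)+t); return p[:2]/p[2]
def crop(uv,x0,y0,s): return [(uv[0]+.5)/s-.5+x0,(uv[1]+.5)/s-.5+y0]
def rot(s=None):
    q=(s or sense())["ee_rot"]; return Ro.from_quat([q[1],q[2],q[3],q[0]])
E
python3 - <<'E'
from h import *
c=lambda u,v,z:ray("top",crop((u,v),280,150,6),z)
s=[c(*p,76) for p in((245,111),(440,174),(152,383),(350,446))]
ce=np.mean(s,0); print("centre",ce)
for a,b in((2,0),(3,1)):
    d=s[b]-s[a]; print("x-axis",np.hypot(*d[:2]),np.arctan2(d[1],d[0]))
for a,b in((1,0),(3,2)):
    d=s[b]-s[a]; print("y-axis",np.hypot(*d[:2]),np.arctan2(-d[0],d[1]))
r=c(315,233,77); k=c(261,375,84); m=c(390,190,79); print("ring",r,"key",k,"mark",m)
d=r-k;print(np.hypot(*d[:2]),np.arctan2(d[1],d[0]))
d=m-r;print("mark",np.hypot(*d[:2]),np.arctan2(d[1],d[0]))
# side knob top
for z in (95,100,105,110,115,120):
    print(z,[ (np.array(proj("side",[r[0],r[1],z]))-[315,205])*7.5])
st=sense();print(rot(st).as_matrix())
E
```

```text
centre [514.29260085  29.22196215  76.        ]
x-axis 133.79949281246004 -0.2945097234156437
x-axis 132.9436923144047 -0.2938409603627124
y-axis 94.14734562783744 -0.2986720343266749
y-axis 94.23658003903434 -0.2895863411266858
ring [535.03493236  21.44494155  77.        ] key [467.12677503  44.25921114  84.        ] mark [555.41427592 -12.30893894  79.        ]
71.63803968139112 -0.3241106384480011
mark 39.42894991707626 -1.0276145203466787
95 [array([420.31214136, 188.14509383])]
100 [array([420.78122128, 174.87421188])]
105 [array([421.25184174, 161.55974582])]
110 [array([421.72401036, 148.20148059])]
115 [array([422.19773477, 134.79919972])]
120 [array([422.67302269, 121.3526853 ])]
[[-3.04931242e-05  2.48185043e-01 -9.68712642e-01]
 [ 1.14264765e-03 -9.68712002e-01 -2.48184915e-01]
 [-9.99999347e-01 -1.11446516e-03 -2.54049000e-04]]
```

```bash
python3 - <<'E'
from h import *
import cv2
ax=np.array([535.2,22.2])
for th in (0,.05,.1,.15):
    a=-.294-th; d=np.array([np.cos(a),np.sin(a)])
    f=lambda r,z:((np.array(proj("top",[*(ax+d*r),z]))-[280,150]+.5)*6-.5).round(0)
    print(th,"bar top ends",f(-25,118),f(25,118),"centre",f(0,118),"tip36 z118/90",f(36,118),f(36,90))
a=cv2.imread("pics/top0.png")[168:204,312:354]
cv2.imwrite("pics/top0d.png",cv2.resize(a,(700,600),interpolation=cv2.INTER_CUBIC)) 
E
```

```text
0 bar top ends [296. 262.] [331. 157.] centre [314. 210.] tip36 z118/90 [339. 135.] [338. 152.]
0.05 bar top ends [293. 261.] [334. 158.] centre [314. 210.] tip36 z118/90 [343. 136.] [342. 153.]
0.1 bar top ends [291. 260.] [336. 159.] centre [314. 210.] tip36 z118/90 [346. 137.] [346. 155.]
0.15 bar top ends [288. 259.] [339. 161.] centre [314. 210.] tip36 z118/90 [350. 139.] [349. 156.]
```

View pics/top0d.png

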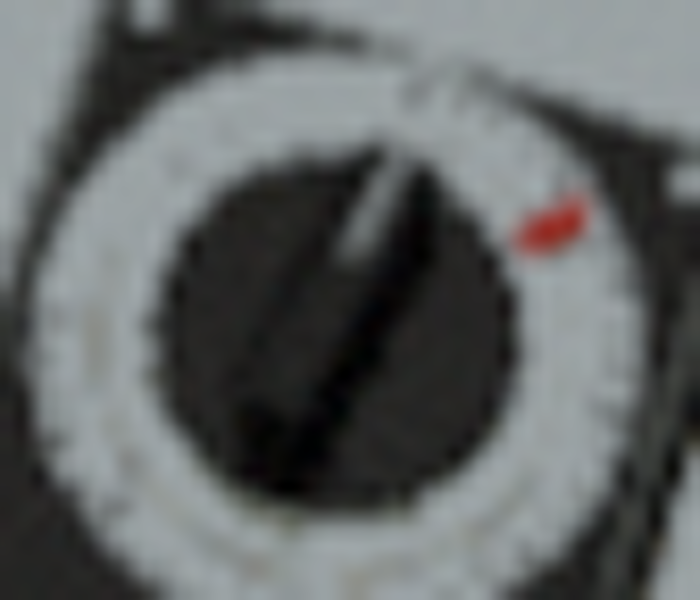

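>>> jog_arm(
  increments=[
    {"y":-27.5,"z":-35,"hand":60},
    {"y":-27.5,"z":-35},
    {"y":-27.5,"z":-35},
    {"y":-27.5,"z":-35},
    {"y":-27.5,"z":-35},
  ],
  force=60,
)

```text
schema error: expected keys rx, ry, rz, x, y, z, hand
```

The crop shows the pointer line from (345,260) to (400,160), so the knob stands at about 0.16 rad, and the marker is at about 0.73 rad. The jog refused that call because every row needs all its keys.

>>> jog_arm(
  increments=[
    {"x":0,"y":-27.5,"z":-35,"rx":0,"ry":0,"rz":0,"hand":60},
    {"x":0,"y":-27.5,"z":-35,"rx":0,"ry":0,"rz":0,"hand":60},
    {"x":0,"y":-27.5,"z":-35,"rx":0,"ry":0,"rz":0,"hand":60},
    {"x":0,"y":-27.5,"z":-35,"rx":0,"ry":0,"rz":0,"hand":60},
    {"x":0,"y":-27.5,"z":-35,"rx":0,"ry":0,"rz":0,"hand":60},
  ],
  force=60,
)

```text
time_s: 0.72
eef_pos: [266.3, -330.6, 231.1]
ee_rot: [-0.088, -0.702, -0.088, 0.702]
force: [-1.1, -0.7, 0.0]
grip_width: 0.701
```

>>> jog_arm(
  increments=[
    {"x":0,"y":-27.5,"z":-35,"rx":0,"ry":0,"rz":0,"hand":60},
    {"x":0,"y":-27.5,"z":-35,"rx":0,"ry":0,"rz":0,"hand":60},
    {"x":0,"y":-27.5,"z":-35,"rx":0,"ry":0,"rz":0,"hand":60},
    {"x":0,"y":-27.5,"z":-35,"rx":0,"ry":0,"rz":0,"hand":60},
    {"x":0,"y":-27.5,"z":-35,"rx":0,"ry":0,"rz":0,"hand":60},
  ],
)

```text
time_s: 1.35
eef_pos: [401.7, -154.0, 231.2]
ee_rot: [-0.088, -0.701, -0.088, 0.702]
force: [0.7, -0.7, -0.1]
grip_width: 0.7
```

>>> jog_arm(
  increments=[
    {"x":0,"y":-27.5,"z":-35,"rx":0,"ry":0,"rz":0,"hand":60},
    {"x":0,"y":-27.5,"z":-35,"rx":0,"ry":0,"rz":0,"hand":60},
    {"x":0,"y":-27.5,"z":-35,"rx":0,"ry":0,"rz":0,"hand":60},
    {"x":0,"y":-27.5,"z":-35,"rx":0,"ry":0,"rz":0,"hand":60},
    {"x":0,"y":-27.5,"z":-35,"rx":0,"ry":0,"rz":0,"hand":60},
  ],
)

```text
time_s: 1.98
eef_pos: [537.1, 22.7, 231.0]
ee_rot: [-0.088, -0.701, -0.089, 0.702]
force: [0.2, -1.1, -0.6]
grip_width: 0.703
```

>>> jog_arm(
  increments=[
    {"x":0,"y":0,"z":0,"rx":-0.18,"ry":0,"rz":0,"hand":60},
    {"x":0,"y":0,"z":0,"rx":-0.18,"ry":0,"rz":0,"hand":60},
    {"x":0,"y":0,"z":0,"rx":-0.18,"ry":0,"rz":0,"hand":60},
    {"x":0,"y":0,"z":0,"rx":-0.18,"ry":0,"rz":0,"hand":60},
    {"x":0,"y":0,"z":0,"rx":-0.18,"ry":0,"rz":0,"hand":60},
  ],
)

```text
time_s: 2.6
eef_pos: [536.3, 21.3, 230.9]
ee_rot: [-0.386, -0.592, -0.387, 0.592]
force: [0.1, 0.0, 0.2]
grip_width: 0.704
```

>>> jog_arm(
  increments=[
    {"x":0,"y":0,"z":0,"rx":-0.18,"ry":0,"rz":0,"hand":60},
    {"x":0,"y":0,"z":0,"rx":-0.18,"ry":0,"rz":0,"hand":60},
    {"x":0,"y":0,"z":0,"rx":-0.18,"ry":0,"rz":0,"hand":60},
    {"x":0,"y":0,"z":0,"rx":-0.18,"ry":0,"rz":0,"hand":60},
    {"x":0,"y":0,"z":0,"rx":-0.18,"ry":0,"rz":0,"hand":60},
  ],
)

```text
time_s: 3.22
eef_pos: [536.3, 21.3, 230.9]
ee_rot: [0.605, 0.365, 0.606, -0.365]
force: [1.0, 0.3, -0.4]
grip_width: 0.702
```

>>> jog_arm(
  increments=[
    {"x":0,"y":0,"z":0,"rx":-0.18,"ry":0,"rz":0,"hand":60},
    {"x":0,"y":0,"z":0,"rx":-0.18,"ry":0,"rz":0,"hand":60},
    {"x":0,"y":0,"z":0,"rx":-0.18,"ry":0,"rz":0,"hand":60},
    {"x":0,"y":0,"z":0,"rx":-0.1,"ry":0,"rz":0,"hand":60},
    {"x":0,"y":0,"z":0,"rx":0,"ry":0,"rz":0,"hand":60},
  ],
)

```text
time_s: 3.85
eef_pos: [536.3, 21.3, 231.0]
ee_rot: [0.689, 0.158, 0.689, -0.158]
force: [0.6, -0.4, 0.4]
grip_width: 0.702
```

```bash
python3 - <<'E'
from h import *
s=sense();M=rot(s).as_matrix();print(M.round(4));print(s['eef_pos'],np.arctan2(M[1,1],M[0,1]),s['joints'].round(2))
d=np.array([535.2,22.2,145])-s['eef_pos'];print(M.T@d)
E
```

```text
[[-7.000e-04  4.366e-01  8.997e-01]
 [ 1.000e-04  8.997e-01 -4.366e-01]
 [-1.000e+00 -2.000e-04 -7.000e-04]]
[536.34175699  21.32256423 231.00380789] 1.118998994898322 [-0.18  0.34  1.46  0.    1.34 -1.3 ]
[86.00469017  0.30606563 -1.35206004]
```

>>> jog_arm(
  increments=[
    {"x":28,"y":0,"z":0,"rx":0,"ry":0,"rz":0,"hand":50},
    {"x":28,"y":0,"z":0,"rx":0,"ry":0,"rz":0,"hand":50},
    {"x":28,"y":0,"z":0,"rx":0,"ry":0,"rz":0,"hand":50},
    {"x":0,"y":0,"z":0,"rx":0,"ry":0,"rz":0,"hand":50},
  ],
)

```text
time_s: 4.35
eef_pos: [535.5, 21.5, 145.7]
ee_rot: [0.688, 0.159, 0.691, -0.159]
force: [0.1, 0.5, 0.5]
grip_width: 0.586
```

```bash
python3 - <<'E'
from h import *
import cv2
s=sense();print(s['eef_pos'],s['force'])
t=capture("top")[150:250,280:380,::-1];u=capture("side")[165:285,315:435,::-1]
cv2.imwrite("pics/a1.png",np.hstack([cv2.resize(t,(400,400),interpolation=2),cv2.resize(u,(400,400),interpolation=2)]))
cv2.imwrite("pics/a2.png",cv2.resize(u,(600,600),interpolation=2))
print((proj("side",s['eef_pos'])-[315,165])*5)
E
```

```text
[535.49162277  21.4553831  145.74961151] [0.05497018 0.50203793 0.49989209]
[284.19574281 234.13193725]
```

View pics/a1.png

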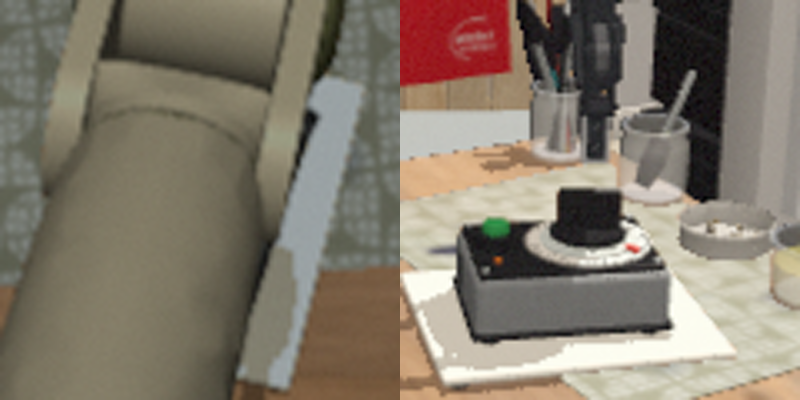

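View pics/a2.png

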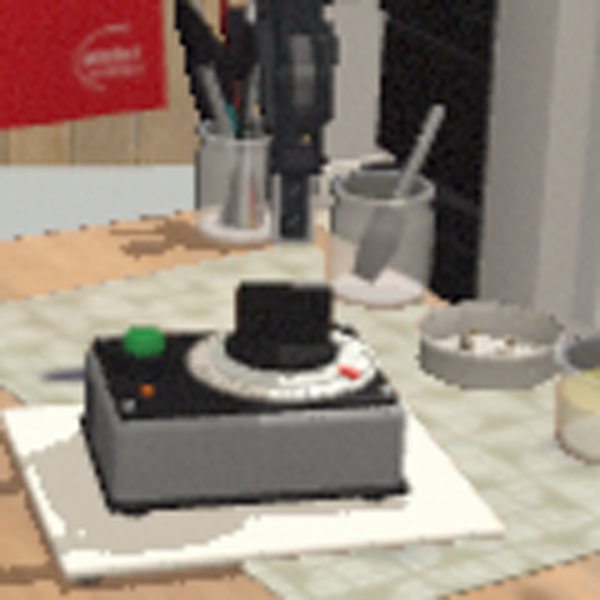

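The side view shows the fingers centred over the knob: the bar spans columns 236–331 and the TCP projects to column 284. Next I descend.

>>> jog_arm(
  increments=[
    {"x":20,"y":0.3,"z":-0.3,"rx":0,"ry":0,"rz":0,"hand":50},
    {"x":16,"y":0.3,"z":-0.2,"rx":0,"ry":0,"rz":0,"hand":45},
    {"x":8,"y":0,"z":0,"rx":0,"ry":0,"rz":0,"hand":40},
    {"x":5,"y":0,"z":0,"rx":0,"ry":0,"rz":0,"hand":32},
    {"x":3,"y":0,"z":0,"rx":0,"ry":0,"rz":0,"hand":28},
  ],
  force=20,
)

```text
time_s: 5.08
eef_pos: [536.5, 22.0, 95.4]
ee_rot: [0.689, 0.158, 0.689, -0.158]
force: [0.0, 0.6, 0.1]
grip_width: 0.325
```

>>> jog_arm(
  increments=[
    {"x":1,"y":0,"z":0,"rx":0,"ry":0,"rz":0,"hand":24},
    {"x":0,"y":0,"z":0,"rx":0,"ry":0,"rz":0,"hand":22},
  ],
)

```text
time_s: 5.32
eef_pos: [536.4, 22.0, 94.5]
ee_rot: [0.689, 0.158, 0.689, -0.158]
force: [0.4, 0.8, 0.2]
grip_width: 0.258
```

```bash
python3 - <<'E'
from h import *
import cv2
s=sense();print(s['eef_pos'],s['force'],s['wrist_torque'],s['grip_width'])
u=capture("side")[165:285,315:435,::-1]
cv2.imwrite("pics/a3.png",cv2.resize(u,(600,600),interpolation=2))
E
```

```text
[536.41208934  22.03072004  94.49973218] [0.35723717 0.76024021 0.23099995] [-0.00505898 -0.02151817  0.02466678] 0.2576948166036844
```

View pics/a3.png

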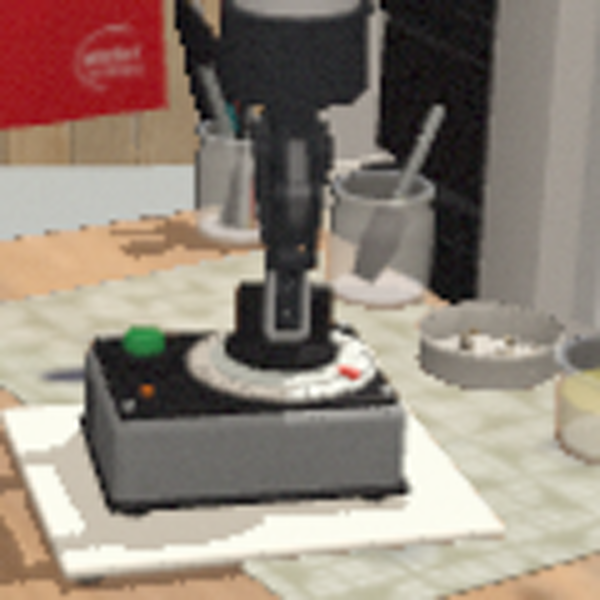

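The side view shows the fingers straddling the bar, with the near fingertip at (287,342) just above the skirt. I'll close slowly and watch the side force.

>>> jog_arm(
  increments=[
    {"x":2,"y":0,"z":0,"rx":0,"ry":0,"rz":0,"hand":19},
    {"x":0,"y":0,"z":0,"rx":0,"ry":0,"rz":0,"hand":18},
  ],
)

```text
time_s: 5.62
eef_pos: [536.2, 22.1, 92.2]
ee_rot: [0.689, 0.158, 0.689, -0.158]
force: [-0.4, 0.1, 0.3]
grip_width: 0.209
```

>>> jog_arm(
  increments=[
    {"x":0,"y":0,"z":0,"rx":0,"ry":0,"rz":0,"hand":17},
    {"x":0,"y":0,"z":0,"rx":0,"ry":0,"rz":0,"hand":17},
  ],
)

```text
time_s: 5.88
eef_pos: [536.3, 22.1, 92.3]
ee_rot: [0.689, 0.158, 0.689, -0.158]
force: [-0.1, -0.7, -0.3]
grip_width: 0.199
```

>>> jog_arm(
  increments=[
    {"x":0,"y":0,"z":0,"rx":0,"ry":0,"rz":0,"hand":16},
    {"x":0,"y":0,"z":0,"rx":0,"ry":0,"rz":0,"hand":16},
  ],
)

```text
time_s: 6.12
eef_pos: [536.3, 22.1, 92.3]
ee_rot: [0.689, 0.158, 0.689, -0.158]
force: [0.5, 0.4, 0.9]
grip_width: 0.191
```

>>> jog_arm(
  increments=[
    {"x":0,"y":0,"z":0,"rx":0,"ry":0,"rz":0,"hand":15},
    {"x":0,"y":0,"z":0,"rx":0,"ry":0,"rz":0,"hand":15},
  ],
)

```text
time_s: 6.38
eef_pos: [536.3, 22.0, 92.3]
ee_rot: [0.689, 0.158, 0.689, -0.158]
force: [0.0, -0.3, 0.6]
grip_width: 0.172
```

>>> jog_arm(
  increments=[
    {"x":0,"y":0,"z":0,"rx":0,"ry":0,"rz":0,"hand":13},
    {"x":0,"y":0,"z":0,"rx":0,"ry":0,"rz":0,"hand":12},
  ],
  force=20,
)

```text
time_s: 6.62
eef_pos: [536.3, 22.0, 92.2]
ee_rot: [0.689, 0.158, 0.689, -0.158]
force: [0.7, -0.2, -1.2]
grip_width: 0.159
```

```bash
python3 - <<'E'
from h import *
s=sense();M=rot(s).as_matrix();print(s['eef_pos'],M.T@s['force'],M.T@s['wrist_torque'],s['grip_width']*85.4)
E
```

```text
[536.3201184   22.02816454  92.21390008] [1.20445202 0.15539605 0.68558711] [-0.03550305 -0.16727844 -0.02739303] 13.586515318841125
```

>>> jog_arm(
  increments=[
    {"x":0,"y":0,"z":0,"rx":0,"ry":0,"rz":0,"hand":5},
    {"x":0,"y":0,"z":0,"rx":0,"ry":0,"rz":0,"hand":5},
  ],
  force=70,
)

```text
time_s: 6.88
eef_pos: [536.3, 22.0, 92.3]
ee_rot: [0.689, 0.158, 0.689, -0.158]
force: [-0.2, -1.1, -1.8]
grip_width: 0.147
```

>>> jog_arm(
  increments=[
    {"x":0.5,"y":0,"z":0,"rx":0,"ry":0,"rz":0,"hand":5},
    {"x":0,"y":0,"z":0,"rx":0,"ry":0,"rz":0,"hand":5},
  ],
)

```text
time_s: 7.12
eef_pos: [536.3, 22.0, 91.9]
ee_rot: [0.689, 0.158, 0.689, -0.158]
force: [-0.3, 0.1, 2.4]
grip_width: 0.154
```

>>> jog_arm(
  increments=[
    {"x":0.5,"y":0,"z":0,"rx":0,"ry":0,"rz":0,"hand":5},
    {"x":0,"y":0,"z":0,"rx":0,"ry":0,"rz":0,"hand":5},
  ],
)

```text
time_s: 7.38
eef_pos: [536.3, 22.1, 91.3]
ee_rot: [0.689, 0.158, 0.689, -0.158]
force: [-0.9, -0.8, 1.6]
grip_width: 0.148
```

>>> jog_arm(
  increments=[
    {"x":0.5,"y":0,"z":0,"rx":0,"ry":0,"rz":0,"hand":5},
    {"x":0,"y":0,"z":0,"rx":0,"ry":0,"rz":0,"hand":5},
  ],
)

```text
time_s: 7.62
eef_pos: [536.4, 22.0, 91.1]
ee_rot: [0.689, 0.158, 0.689, -0.158]
force: [-1.9, -0.3, 5.2]
grip_width: 0.155
```

>>> jog_arm(
  increments=[
    {"x":0.5,"y":0,"z":0,"rx":0,"ry":0,"rz":0,"hand":5},
    {"x":0,"y":0,"z":0,"rx":0,"ry":0,"rz":0,"hand":5},
  ],
)

```text
time_s: 7.88
eef_pos: [536.4, 22.0, 91.1]
ee_rot: [0.689, 0.158, 0.689, -0.158]
force: [-3.0, -0.8, 9.7]
grip_width: 0.152
```

>>> jog_arm(
  increments=[
    {"x":0.5,"y":0,"z":0,"rx":0,"ry":0,"rz":0,"hand":5},
    {"x":0,"y":0,"z":0,"rx":0,"ry":0,"rz":0,"hand":5},
  ],
)

```text
time_s: 8.12
eef_pos: [536.4, 22.1, 91.0]
ee_rot: [0.69, 0.158, 0.689, -0.158]
force: [-4.4, -0.6, 14.0]
grip_width: 0.152
```

>>> jog_arm(
  increments=[
    {"x":0.1,"y":-0.2,"z":-0.4,"rx":0,"ry":0,"rz":0,"hand":5},
    {"x":0,"y":0,"z":0,"rx":0,"ry":0,"rz":0,"hand":5},
  ],
)

```text
time_s: 8.38
eef_pos: [536.4, 22.0, 91.0]
ee_rot: [0.69, 0.158, 0.689, -0.158]
force: [-3.4, 0.6, 12.7]
grip_width: 0.15
```

>>> jog_arm(
  increments=[
    {"x":0,"y":0,"z":0,"rx":0.05,"ry":0,"rz":0,"hand":5},
    {"x":0,"y":0,"z":0,"rx":0.05,"ry":0,"rz":0,"hand":5},
  ],
)

```text
time_s: 8.62
eef_pos: [536.4, 21.9, 91.0]
ee_rot: [0.681, 0.192, 0.68, -0.193]
force: [-3.5, -0.5, 13.7]
grip_width: 0.151
```

```bash
cat > st.py <<'E'
from h import *
F=[];
s=sense();M=rot(s).as_matrix();print(s['eef_pos'].round(2),"yaw",np.arctan2(M[1,1],M[0,1]).round(4),"F",s['force'].round(2),"T",s['wrist_torque'].round(3),"w",s['grip_width']*85.4)
E
python3 st.py
```

```text
[536.38  21.94  90.99] yaw 1.0193 F [-3.53 -0.54 13.7 ] T [-0.083  0.584  0.431] w 12.87719106179208
```

>>> jog_arm(
  increments=[
    {"x":0.2,"y":0,"z":-0.2,"rx":0.05,"ry":0,"rz":0,"hand":5},
    {"x":0,"y":0,"z":0,"rx":0.05,"ry":0,"rz":0,"hand":5},
  ],
)

```text
time_s: 8.88
eef_pos: [536.3, 21.9, 91.0]
ee_rot: [0.671, 0.226, 0.669, -0.226]
force: [-3.3, -1.7, 14.9]
grip_width: 0.152
```

```bash
python3 st.py; python3 - <<'E'
from h import *
import cv2
u=capture("side")[165:285,315:435,::-1]
cv2.imwrite("pics/a4.png",cv2.resize(u,(600,600),interpolation=2))
E
```

```text
[536.33  21.91  90.99] yaw 0.9194 F [-3.27 -1.72 14.95] T [-0.157  0.644  0.403] w 13.002444822678155
```

View pics/a4.png

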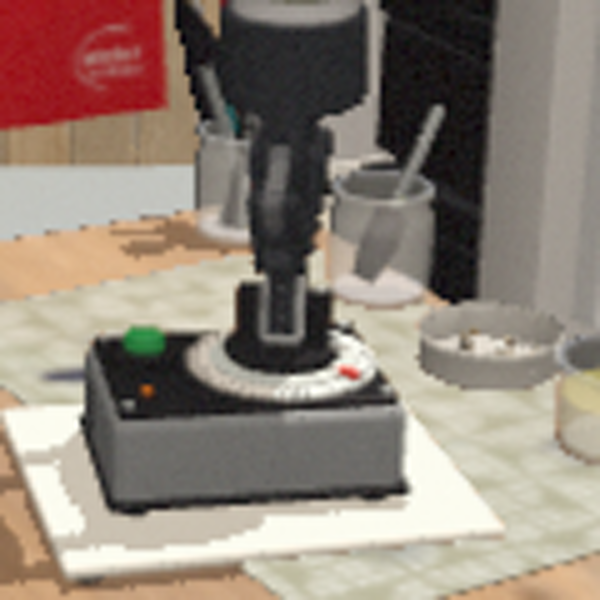

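The timer's outline hasn't moved (front corner still at about (405,490)), so the knob alone is turning.

>>> jog_arm(
  increments=[
    {"x":0,"y":0,"z":0,"rx":0.05,"ry":0,"rz":0,"hand":5},
    {"x":0,"y":0,"z":0,"rx":0.05,"ry":0,"rz":0,"hand":5},
    {"x":0,"y":0,"z":0,"rx":0.05,"ry":0,"rz":0,"hand":5},
  ],
)

```text
time_s: 9.3
eef_pos: [536.3, 21.8, 91.0]
ee_rot: [0.652, 0.276, 0.65, -0.276]
force: [-3.3, -2.3, 14.5]
grip_width: 0.153
```

```bash
python3 st.py
```

```text
[536.29  21.82  91.02] yaw 0.7694 F [-3.28 -2.25 14.46] T [-0.315  0.706  0.353] w 13.023897659957965
```

>>> jog_arm(
  increments=[
    {"x":0,"y":-0.3,"z":-0.1,"rx":0.05,"ry":0,"rz":0,"hand":5},
    {"x":0,"y":0,"z":0,"rx":0.05,"ry":0,"rz":0,"hand":5},
    {"x":0,"y":0,"z":0,"rx":0.05,"ry":0,"rz":0,"hand":5},
  ],
)

```text
time_s: 9.68
eef_pos: [536.1, 21.7, 91.0]
ee_rot: [0.63, 0.324, 0.628, -0.324]
force: [-2.9, -1.9, 14.7]
grip_width: 0.148
```

```bash
python3 st.py
```

```text
[536.15  21.71  91.01] yaw 0.6193 F [-2.91 -1.89 14.66] T [-0.279  0.564  0.331] w 12.627881993723095
```

>>> jog_arm(
  increments=[
    {"x":0,"y":0,"z":0,"rx":0.05,"ry":0,"rz":0,"hand":5},
    {"x":0,"y":0,"z":0,"rx":0.035,"ry":0,"rz":0,"hand":5},
    {"x":0,"y":0,"z":0,"rx":0,"ry":0,"rz":0,"hand":5},
  ],
)

```text
time_s: 10.05
eef_pos: [536.1, 21.7, 91.0]
ee_rot: [0.615, 0.35, 0.614, -0.35]
force: [-4.2, -1.6, 13.8]
grip_width: 0.146
```

```bash
python3 st.py; python3 - <<'E'
from h import *
import cv2
u=capture("side")[165:285,315:435,::-1]
cv2.imwrite("pics/a5.png",cv2.resize(u,(600,600),interpolation=2))
E
```

```text
[536.1   21.69  91.  ] yaw 0.5355 F [-4.19 -1.56 13.8 ] T [-0.288  0.6    0.236] w 12.453349879001468
```

View pics/a5.png

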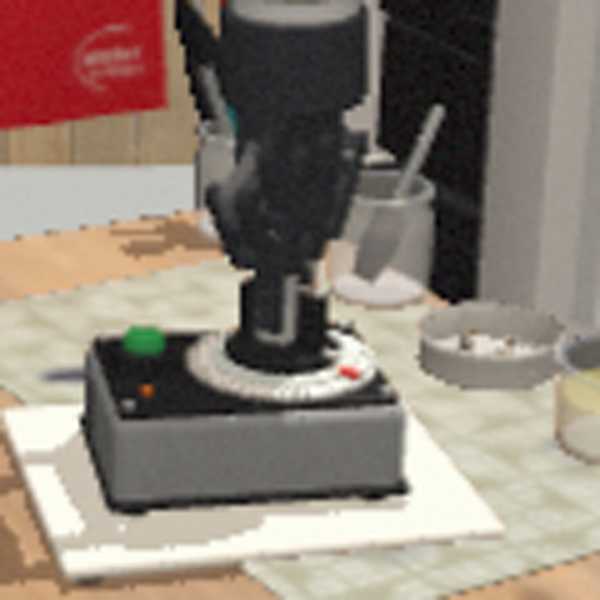

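The bar now stands under the marker's side and the timer hasn't moved. Before releasing I'll unwind the residual torque.

>>> jog_arm(
  increments=[
    {"x":0,"y":0,"z":0,"rx":-0.008,"ry":0,"rz":0,"hand":5},
    {"x":0,"y":0,"z":0,"rx":0,"ry":0,"rz":0,"hand":5},
  ],
)

```text
time_s: 10.35
eef_pos: [536.1, 21.7, 91.0]
ee_rot: [0.617, 0.348, 0.615, -0.347]
force: [-3.7, -1.3, 14.2]
grip_width: 0.151
```

```bash
python3 st.py
```

```text
[536.11  21.66  90.99] yaw 0.5433 F [-3.74 -1.29 14.21] T [-0.27   0.57   0.046] w 12.900916598353504
```

>>> jog_arm(
  increments=[
    {"x":-0.7,"y":-0.1,"z":0,"rx":0,"ry":0,"rz":0,"hand":5},
    {"x":-0.6,"y":0,"z":0,"rx":0,"ry":0,"rz":0,"hand":5},
    {"x":0,"y":0,"z":0,"rx":0,"ry":0,"rz":0,"hand":5},
  ],
)

```text
time_s: 10.72
eef_pos: [535.9, 21.8, 91.2]
ee_rot: [0.616, 0.348, 0.615, -0.347]
force: [2.6, -2.5, 5.7]
grip_width: 0.154
```

```bash
python3 st.py
```

```text
[535.91  21.76  91.15] yaw 0.543 F [ 2.57 -2.49  5.66] T [-0.376 -0.446  0.054] w 13.133034243515379
```

>>> jog_arm(
  increments=[
    {"x":0,"y":0,"z":0,"rx":0,"ry":0,"rz":0,"hand":20},
    {"x":0,"y":0,"z":0,"rx":0,"ry":0,"rz":0,"hand":35},
    {"x":0,"y":0,"z":0,"rx":0,"ry":0,"rz":0,"hand":50},
    {"x":-20,"y":0,"z":0,"rx":0,"ry":0,"rz":0,"hand":50},
    {"x":-40,"y":0,"z":0,"rx":0,"ry":0,"rz":0,"hand":50},
  ],
)

```text
time_s: 11.35
eef_pos: [534.4, 22.2, 150.2]
ee_rot: [0.614, 0.347, 0.617, -0.348]
force: [0.6, -0.3, 0.0]
grip_width: 0.581
```

>>> jog_arm(
  increments=[
    {"x":-40,"y":0,"z":0,"rx":0,"ry":0,"rz":0,"hand":50},
    {"x":0,"y":40,"z":0,"rx":0,"ry":0,"rz":0,"hand":50},
    {"x":0,"y":40,"z":0,"rx":0,"ry":0,"rz":0,"hand":50},
    {"x":0,"y":40,"z":0,"rx":0,"ry":0,"rz":0,"hand":50},
    {"x":0,"y":0,"z":0,"rx":0,"ry":0,"rz":0,"hand":50},
  ],
)

```text
time_s: 11.98
eef_pos: [638.8, 85.2, 189.5]
ee_rot: [0.616, 0.347, 0.617, -0.347]
force: [-0.1, -0.2, -0.2]
grip_width: 0.587
```

```bash
python3 st.py; python3 - <<'E'
from h import *
import cv2
t=capture("top")[:,:,::-1]; cv2.imwrite("pics/t2.png",t)
cv2.imwrite("pics/t2c.png",cv2.resize(t[150:250,280:380],(600,600),interpolation=2))
u=capture("side")[165:285,315:435,::-1]
cv2.imwrite("pics/a6.png",cv2.resize(u,(600,600),interpolation=2))
E
```

```text
[638.82  85.21 189.48] yaw 0.5447 F [-0.11 -0.2  -0.2 ] T [ 0.02  -0.039  0.066] w 50.16883194728336
```

View pics/t2c.png

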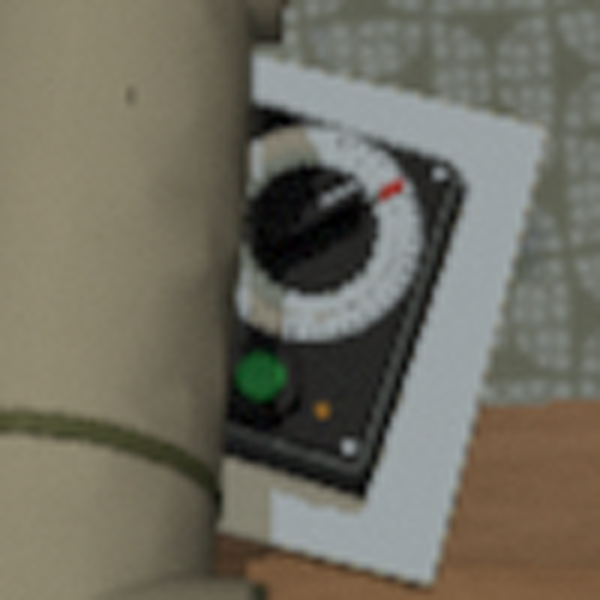

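View pics/a6.png

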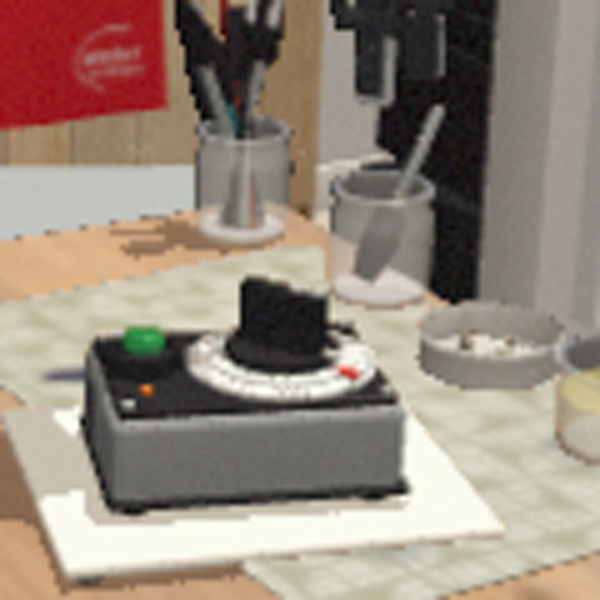

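```bash
python3 - <<'E'
from h import *
import cv2
t=cv2.imread("pics/t2.png");t0=cv2.imread("pics/top0.png")
cv2.imwrite("pics/t2d.png",cv2.resize(t[172:202,318:353],(700,600),interpolation=2))
for im in (t0,t):
    c=im[150:250,280:380].astype(int); w=np.clip(c[:,:,2]-np.maximum(c[:,:,0],c[:,:,1])-35,0,None)
    w[:, :45]=0; w[60:]=0
    ys,xs=np.nonzero(w); W=w[ys,xs]; u=280+(W*xs).sum()/W.sum();v=150+(W*ys).sum()/W.sum()
    p=ray("top",(u,v),79); d=p[:2]-[535.2,22.2]; print(len(W),u,v,p,"yaw",np.arctan2(d[1],d[0]),np.hypot(*d))
ax=np.array([535.2,22.2])
for yaw in(-.95,-1.0,-1.03,-1.06,-1.1):
    d=np.array([np.cos(yaw),np.sin(yaw)])
    f=lambda r,z:((np.array(proj("top",[*(ax+d*r),z]))-[318,172]+.5)*20-.5).round(0)
    a,b=f(0,116),f(25,116);print(yaw,a,b,np.degrees(np.arctan2(b[0]-a[0],a[1]-b[1])).round(1),"mark36",f(36,79))
E
```

```text
9 344.73716012084594 181.17522658610272 [555.6340802  -12.72580352  79.        ] yaw -1.0414262461705601 40.464347082063355
8 344.8255033557047 181.08724832214764 [555.88695826 -12.96279213  79.        ] yaw -1.039009660995218 40.79671791091499
-0.95 [286. 264.] [442. 161.] 56.6 mark36 [503. 188.]
-1.0 [286. 264.] [447. 169.] 59.5 mark36 [510. 199.]
-1.03 [286. 264.] [450. 173.] 61.0 mark36 [514. 206.]
-1.06 [286. 264.] [452. 178.] 62.6 mark36 [518. 213.]
-1.1 [286. 264.] [456. 185.] 65.1 mark36 [523. 222.]
```

View pics/t2d.png

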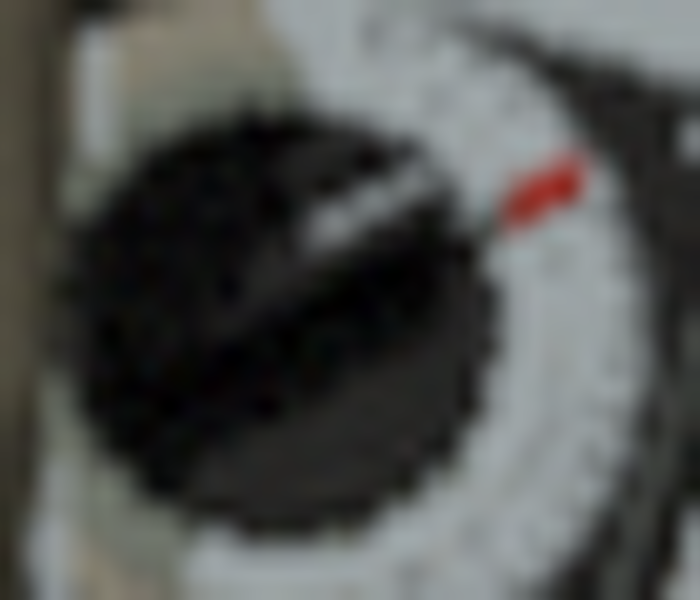

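The pointer runs from (315,232) to (430,172) and the red lug from (505,215) to (585,170), so they are close to aligned. I'll check the dial centre and the pointer angle more precisely.

```bash
python3 - <<'E'
from h import *
import cv2
t0=cv2.imread("pics/top0.png");t=cv2.imread("pics/t2.png")
S=12
g=cv2.resize(t0[160:215,305:360],None,fx=S,fy=S,interpolation=2)
m=(cv2.cvtColor(g,cv2.COLOR_BGR2GRAY)>105).astype(np.uint8)
cs,_=cv2.findContours(m,cv2.RETR_CCOMP,cv2.CHAIN_APPROX_NONE)
for c in cs:
    if len(c)>400:
        e=cv2.fitEllipse(c); u=crop(e[0],305,160,S); 
        for z in (77,82,86): print(len(c),[round(x/S,2) for x in e[1]],np.round(u,2),z,ray("top",u,z)[:2].round(2))
# pointer: bright line within knob in second
g=cv2.resize(t[172:202,318:353],None,fx=20,fy=20,interpolation=2); y=cv2.cvtColor(g,cv2.COLOR_BGR2GRAY).astype(float)
w=np.clip(y-75,0,None); mask=np.zeros_like(w); cv2.fillPoly(mask,[np.array([(285,215),(330,270),(440,205),(405,155)])],1); w*=mask
ys,xs=np.nonzero(w);W=w[ys,xs];mx=(W*xs).sum()/W.sum();my=(W*ys).sum()/W.sum();C=np.cov(np.array([xs,ys]),aweights=W);v=np.linalg.eigh(C)[1][:,1]
print("pointer",mx,my,np.degrees(np.arctan2(abs(v[0]),abs(v[1]))))
for z in(112,116,118):
    p=ray("top",crop((mx,my),318,172,20),z)[:2]; q=ray("top",crop((mx+v[0]*50,my+v[1]*50),318,172,20),z)[:2]; d=q-p; d*=np.sign(d[0]); p2=p-[535.2,22.2]
    print(z,p,"line yaw",np.arctan2(d[1],d[0]),"centroid yaw",np.arctan2(p2[1],p2[0]),np.hypot(*p2))
E
```

```text
4661 [55.34, 60.18] [333.26 185.26] 77 [543.98  18.43]
4661 [55.34, 60.18] [333.26 185.26] 82 [542.67  18.43]
4661 [55.34, 60.18] [333.26 185.26] 86 [541.63  18.42]
784 [22.28, 22.83] [331.7 187.7] 77 [537.01  22.53]
784 [22.28, 22.83] [331.7 187.7] 82 [535.73  22.51]
784 [22.28, 22.83] [331.7 187.7] 86 [534.71  22.5 ]
pointer 366.5549013504868 206.5345748819837 61.802313326085006
112 [544.3460488  11.7045526] line yaw -1.0448952112402883 centroid yaw -0.8539917969681876 13.921372953081105
116 [543.27522813  11.72397437] line yaw -1.044895211240273 centroid yaw -0.9140971572296225 13.22710937028401
118 [542.73981779  11.73368526] line yaw -1.0448952112402876 centroid yaw -0.9465171440705069 12.899325431214407
```

The dial centre fits at (535.2, 22.5). The pointer line is at yaw −1.045 and the marker at −1.04, so they are aligned within the measuring error. Next is the key.

>>> jog_arm(
  increments=[
    {"x":0,"y":-42.6,"z":-13.7,"rx":0,"ry":0,"rz":0,"hand":0},
    {"x":0,"y":-42.6,"z":-13.7,"rx":0,"ry":0,"rz":0,"hand":0},
    {"x":0,"y":-42.6,"z":-13.7,"rx":0,"ry":0,"rz":0,"hand":0},
    {"x":0,"y":-42.6,"z":-13.7,"rx":0,"ry":0,"rz":0,"hand":0},
  ],
  force=30,
)

```text
time_s: 12.58
eef_pos: [461.5, 42.2, 191.0]
ee_rot: [0.616, 0.348, 0.616, -0.348]
force: [-0.4, -0.4, 0.7]
grip_width: -0.0
```

>>> jog_arm(
  increments=[
    {"x":0,"y":0,"z":0,"rx":-0.183,"ry":0,"rz":0,"hand":0},
    {"x":0,"y":0,"z":0,"rx":-0.183,"ry":0,"rz":0,"hand":0},
    {"x":0,"y":0,"z":0,"rx":-0.183,"ry":0,"rz":0,"hand":0},
    {"x":0,"y":0,"z":0,"rx":-0.183,"ry":0,"rz":0,"hand":0},
    {"x":0,"y":0,"z":0,"rx":0,"ry":0,"rz":0,"hand":0},
  ],
)

```text
time_s: 13.2
eef_pos: [463.1, 42.5, 191.0]
ee_rot: [0.699, 0.105, 0.699, -0.105]
force: [-0.7, 0.6, -0.5]
grip_width: 0.001
```

```bash
python3 st.py; python3 - <<'E'
from h import *
for z in (80,84,88,92): print(z,(proj("side",[464.8,43.8,z])-[315,165]+.5)*5-.5)
s=sense();M=rot(s).as_matrix();print(M.T@(np.array([464.8,43.8,115])-s['eef_pos']))
E
```

```text
[463.13  42.53 191.02] yaw 1.2727 F [-0.73  0.6  -0.51] T [ 0.01  -0.013 -0.021] w 0.07643760776653029
80 [143.09194946 360.5024973 ]
84 [143.15969837 353.46527362]
88 [143.22762529 346.40955939]
92 [143.29573093 339.33528164]
[76.01829401  1.70532228  1.20378142]
```

>>> jog_arm(
  increments=[
    {"x":30,"y":1.6,"z":1.2,"rx":0,"ry":0,"rz":0,"hand":0},
    {"x":30,"y":0,"z":0,"rx":0,"ry":0,"rz":0,"hand":0},
    {"x":21,"y":0,"z":0,"rx":0,"ry":0,"rz":0,"hand":0},
    {"x":0,"y":0,"z":0,"rx":0,"ry":0,"rz":0,"hand":0},
  ],
)

```text
time_s: 13.7
eef_pos: [464.4, 43.9, 109.0]
ee_rot: [0.698, 0.105, 0.7, -0.105]
force: [-0.9, 0.9, 0.4]
grip_width: -0.003
```

```bash
python3 st.py; python3 - <<'E'
from h import *
import cv2
u=capture("side")[165:285,315:435,::-1]
cv2.imwrite("pics/a7.png",cv2.resize(u,(600,600),interpolation=2))
E
```

```text
[464.42  43.92 109.02] yaw 1.2713 F [-0.89  0.93  0.44] T [ 0.042  0.007 -0.014] w -0.2975700896066263
```

View pics/a7.png

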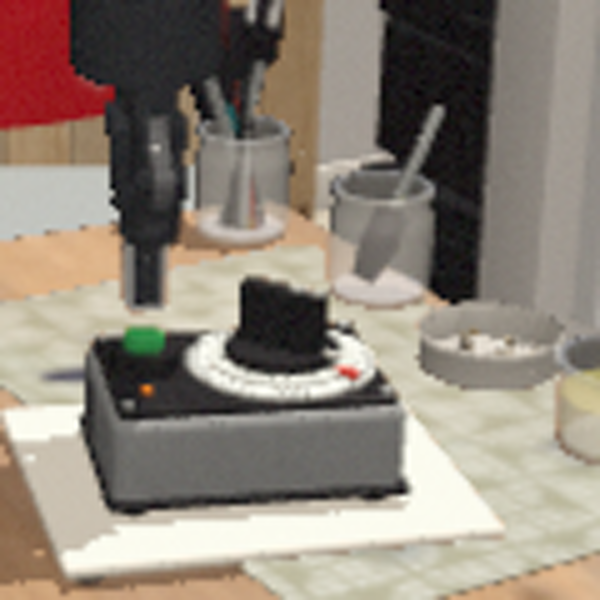

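The shut fingers are right above the green key: tips at (145,305), key top at about (145,332). I'll press in small steps.

>>> jog_arm(
  increments=[
    {"x":5,"y":0,"z":0,"rx":0,"ry":0,"rz":0,"hand":0},
    {"x":4,"y":0,"z":0,"rx":0,"ry":0,"rz":0,"hand":0},
    {"x":2,"y":0,"z":0,"rx":0,"ry":0,"rz":0,"hand":0},
    {"x":0,"y":0,"z":0,"rx":0,"ry":0,"rz":0,"hand":0},
  ],
)

```text
time_s: 14.25
eef_pos: [465.4, 44.0, 98.7]
ee_rot: [0.699, 0.104, 0.699, -0.104]
force: [0.0, 0.7, -0.2]
grip_width: -0.001
```

>>> jog_arm(
  increments=[
    {"x":1,"y":0,"z":0,"rx":0,"ry":0,"rz":0,"hand":0},
    {"x":1,"y":0,"z":0,"rx":0,"ry":0,"rz":0,"hand":0},
    {"x":0,"y":0,"z":0,"rx":0,"ry":0,"rz":0,"hand":0},
  ],
)

```text
time_s: 14.62
eef_pos: [465.5, 44.0, 96.9]
ee_rot: [0.699, 0.104, 0.699, -0.104]
force: [-0.3, -0.2, 1.7]
grip_width: 0.003
```

>>> jog_arm(
  increments=[
    {"x":1,"y":0,"z":0,"rx":0,"ry":0,"rz":0,"hand":0},
    {"x":1,"y":0,"z":0,"rx":0,"ry":0,"rz":0,"hand":0},
    {"x":0,"y":0,"z":0,"rx":0,"ry":0,"rz":0,"hand":0},
  ],
)

```text
time_s: 15.0
eef_pos: [465.5, 44.0, 94.9]
ee_rot: [0.699, 0.104, 0.699, -0.104]
force: [0.3, 1.0, 3.6]
grip_width: -0.0
```

>>> jog_arm(
  increments=[
    {"x":1,"y":0,"z":0,"rx":0,"ry":0,"rz":0,"hand":0},
    {"x":0,"y":0,"z":0,"rx":0,"ry":0,"rz":0,"hand":0},
  ],
)

```text
time_s: 15.25
eef_pos: [465.5, 44.0, 93.8]
ee_rot: [0.699, 0.104, 0.699, -0.104]
force: [-0.9, -0.7, 3.7]
grip_width: -0.003
```

>>> jog_arm(
  increments=[
    {"x":1,"y":0,"z":0,"rx":0,"ry":0,"rz":0,"hand":0},
    {"x":0,"y":0,"z":0,"rx":0,"ry":0,"rz":0,"hand":0},
  ],
)

```text
time_s: 15.5
eef_pos: [465.5, 44.0, 92.8]
ee_rot: [0.699, 0.104, 0.699, -0.104]
force: [-0.5, 1.3, 4.1]
grip_width: 0.002
```

Contact came at about z = 97.5 and the spring force is rising. I'll continue until I feel the stop.

>>> jog_arm(
  increments=[
    {"x":0.7,"y":0,"z":0,"rx":0,"ry":0,"rz":0,"hand":0},
    {"x":0,"y":0,"z":0,"rx":0,"ry":0,"rz":0,"hand":0},
  ],
)

```text
time_s: 15.75
eef_pos: [465.5, 44.0, 92.1]
ee_rot: [0.699, 0.104, 0.699, -0.104]
force: [-0.7, -0.1, 5.0]
grip_width: 0.004
```

>>> jog_arm(
  increments=[
    {"x":0.5,"y":0,"z":0,"rx":0,"ry":0,"rz":0,"hand":0},
    {"x":0,"y":0,"z":0,"rx":0,"ry":0,"rz":0,"hand":0},
  ],
)

```text
time_s: 16.0
eef_pos: [465.6, 44.0, 92.0]
ee_rot: [0.7, 0.104, 0.699, -0.104]
force: [-2.6, 0.4, 8.5]
grip_width: 0.003
```

>>> jog_arm(
  increments=[
    {"x":0.4,"y":0,"z":0,"rx":0,"ry":0,"rz":0,"hand":0},
    {"x":0,"y":0,"z":0,"rx":0,"ry":0,"rz":0,"hand":0},
  ],
)

```text
time_s: 16.25
eef_pos: [465.6, 44.0, 91.9]
ee_rot: [0.7, 0.104, 0.699, -0.104]
force: [-4.2, 1.1, 12.6]
grip_width: -0.0
```

I felt a firm stop at z ≈ 92, with 12.6 N on the key. Now I let go and move clear.

>>> jog_arm(
  increments=[
    {"x":-2,"y":0,"z":0,"rx":0,"ry":0,"rz":0,"hand":0},
    {"x":-4,"y":0,"z":0,"rx":0,"ry":0,"rz":0,"hand":0},
    {"x":-10,"y":0,"z":0,"rx":0,"ry":0,"rz":0,"hand":0},
    {"x":-40,"y":0,"z":0,"rx":0,"ry":0,"rz":0,"hand":0},
    {"x":-50,"y":0,"z":0,"rx":0,"ry":0,"rz":0,"hand":0},
  ],
)

```text
time_s: 16.88
eef_pos: [464.8, 44.1, 198.1]
ee_rot: [0.699, 0.104, 0.7, -0.104]
force: [0.6, 0.2, 0.3]
grip_width: 0.002
```

>>> jog_arm(
  increments=[
    {"x":0,"y":-45,"z":-10,"rx":0,"ry":0,"rz":0,"hand":0},
    {"x":0,"y":-45,"z":-10,"rx":0,"ry":0,"rz":0,"hand":0},
    {"x":0,"y":-45,"z":-10,"rx":0,"ry":0,"rz":0,"hand":0},
    {"x":0,"y":-45,"z":-10,"rx":0,"ry":0,"rz":0,"hand":0},
    {"x":0,"y":-45,"z":0,"rx":0,"ry":0,"rz":0,"hand":0},
  ],
)

```text
time_s: 17.5
eef_pos: [360.5, -160.5, 197.6]
ee_rot: [0.699, 0.104, 0.699, -0.104]
force: [1.3, -0.6, -0.0]
grip_width: 0.001
```

>>> jog_arm(
  increments=[
    {"x":0,"y":-30,"z":0,"rx":0,"ry":0,"rz":0,"hand":0},
    {"x":0,"y":0,"z":0,"rx":0,"ry":0,"rz":0,"hand":0},
    {"x":0,"y":0,"z":0,"rx":0,"ry":0,"rz":0,"hand":0},
  ],
)

```text
time_s: 17.88
eef_pos: [352.9, -187.6, 197.3]
ee_rot: [0.699, 0.104, 0.699, -0.104]
force: [-0.9, 0.0, 1.2]
grip_width: -0.0
```

```bash
python3 st.py; python3 - <<'E'
from h import *
import cv2
t=capture("top")[:,:,::-1]; cv2.imwrite("pics/t3.png",t)
u=capture("side")[:,:,::-1];cv2.imwrite("pics/s3.png",u)
t0=cv2.imread("pics/top0.png")
cv2.imwrite("pics/t3c.png",np.hstack([cv2.resize(x[155:235,295:365],(396,452),interpolation=2) for x in(t0,t)]))
cv2.imwrite("pics/s3c.png",cv2.resize(u[165:285,315:435],(600,600),interpolation=2))
E
```

```text
[ 352.87 -187.62  197.26] yaw 1.2751 F [-0.88  0.    1.23] T [ 0.007 -0.026  0.017] w -0.0022019419754274036
```

View pics/t3c.png

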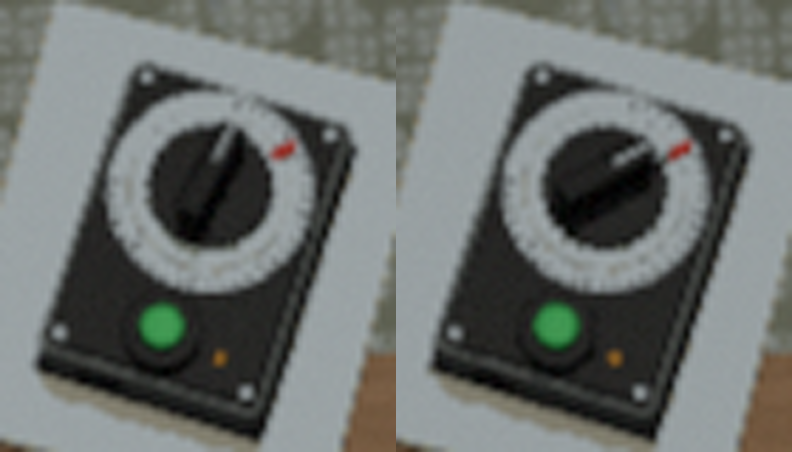

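View pics/s3c.png

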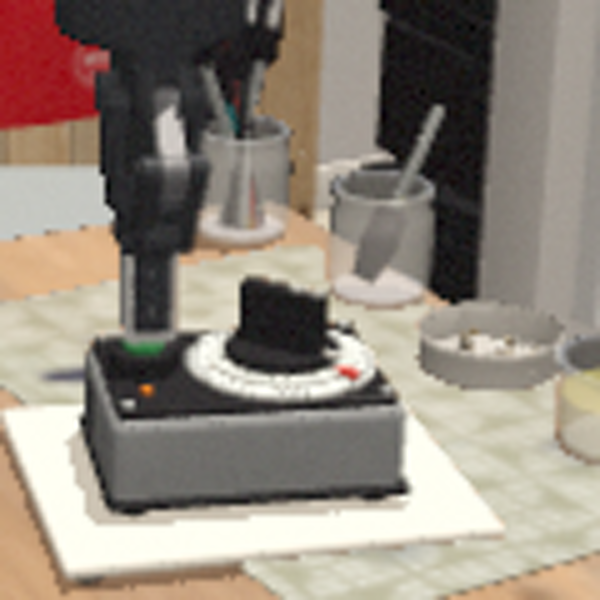

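View pics/t3.png

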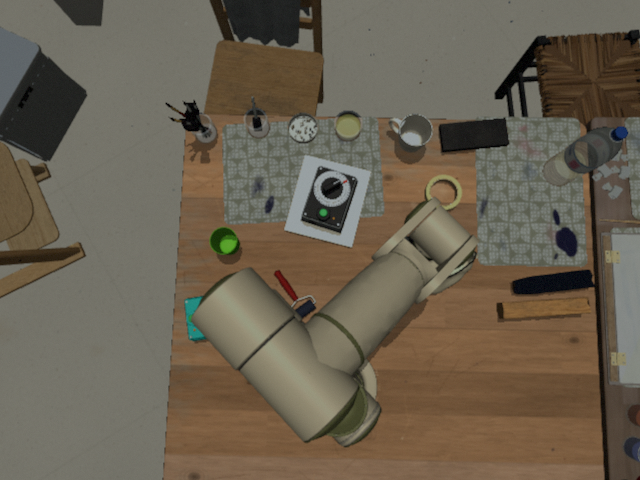

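The two halves of the top crop (before and after) show the timer in the same place, with the screws, key and red marker at the same pixels. The pointer, about (615,162) to (650,145), now leads into the marker at (679,150). One last numeric check of the pointer line.

```bash
python3 - <<'E'
from h import *
import cv2
def fit(im,poly,th):
    g=cv2.resize(im[172:202,318:353],None,fx=20,fy=20,interpolation=2); y=cv2.cvtColor(g,cv2.COLOR_BGR2GRAY).astype(float)
    w=np.clip(y-th,0,None); m=np.zeros_like(w); cv2.fillPoly(m,[np.array(poly)],1); w*=m
    ys,xs=np.nonzero(w);W=w[ys,xs];c=np.array([(W*xs).sum(),(W*ys).sum()])/W.sum();v=np.linalg.eigh(np.cov(np.array([xs,ys]),aweights=W))[1][:,1]
    p=ray("top",crop(c,318,172,20),118)[:2];q=ray("top",crop(c+v*50,318,172,20),118)[:2];d=q-p;d*=np.sign(d[0])
    pp=p-[535.2,22.4]; return np.arctan2(d[1],d[0]).round(3),np.hypot(*pp).round(1),"perp off",(d[0]*pp[1]-d[1]*pp[0])/np.hypot(*d)
t3=cv2.imread("pics/t3.png");t0=cv2.imread("pics/top0.png");t2=cv2.imread("pics/t2.png")
for th in(60,75,90):
    print(th,fit(t2,[(285,215),(330,270),(440,205),(405,155)],th),fit(t3,[(285,215),(330,270),(440,205),(405,155)],th),fit(t0,[(280,215),(320,235),(385,120),(340,100)],th))
for n,im in(("t0",t0),("t3",t3)):
    cv2.imwrite(f"pics/{n}z.png",cv2.resize(im[172:202,318:353],(700,600),interpolation=2))
E
```

```text
60 (np.float64(-1.044), np.float64(13.0), 'perp off', np.float64(1.1384721193798013)) (np.float64(-1.041), np.float64(12.9), 'perp off', np.float64(1.1106288464146379)) (np.float64(-0.441), np.float64(14.6), 'perp off', np.float64(0.3693433189814639))
75 (np.float64(-1.045), np.float64(13.1), 'perp off', np.float64(1.1665662165603174)) (np.float64(-1.044), np.float64(13.0), 'perp off', np.float64(1.1594638933416301)) (np.float64(-0.437), np.float64(14.8), 'perp off', np.float64(0.37764247770253406))
90 (np.float64(-1.046), np.float64(13.1), 'perp off', np.float64(1.1931602602185931)) (np.float64(-1.046), np.float64(12.9), 'perp off', np.float64(1.1961834606677617)) (np.float64(-0.43), np.float64(14.9), 'perp off', np.float64(0.34524292730713646))
```

View pics/t3z.png

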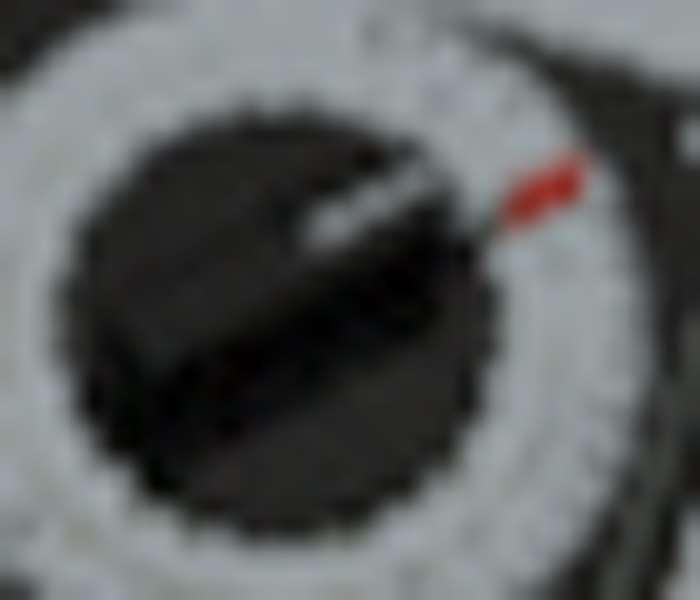

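The pointer line (−1.044) and the marker (−1.04) agree. The gripper hides the key in the side view, so I'll move away and check that it came back up.

>>> jog_arm(
  increments=[
    {"x":0,"y":-45,"z":10,"rx":0,"ry":0,"rz":0,"hand":0},
    {"x":0,"y":-45,"z":10,"rx":0,"ry":0,"rz":0,"hand":0},
    {"x":0,"y":-45,"z":10,"rx":0,"ry":0,"rz":0,"hand":0},
    {"x":0,"y":0,"z":0,"rx":0,"ry":0,"rz":0,"hand":0},
  ],
)

```text
time_s: 18.48
eef_pos: [342.2, -327.5, 196.8]
ee_rot: [0.699, 0.105, 0.699, -0.105]
force: [-0.8, 0.3, 0.7]
grip_width: -0.002
```

```bash
python3 - <<'E'
from h import *
import cv2
u=capture("side")[:,:,::-1]
u0=cv2.imread("pics/side0.png")
cv2.imwrite("pics/s4c.png",np.hstack([cv2.resize(x[205:285,320:400],(400,400),interpolation=2) for x in(u0,u)]))
E
```

```text
(no output)
```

View pics/s4c.png

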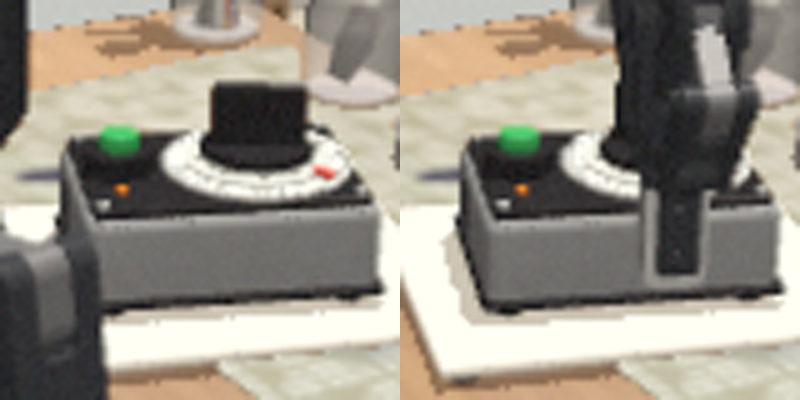

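In the side crop the key is back up at its old height: (519,140) now against (119,140) before. The timer is unmoved, and the gripper is only in the foreground, clear of everything.

```bash
python3 -c "from rig import finish_job; print(finish_job())"
```

```text
the job is handed in; nothing more can be done
None
```

The timer is set and started, and the job was handed in at about 18.5 s of the 64 s allowed.

- **Knob:** I gripped it, pushed down until the end-play stop was felt, and turned it about 0.58 rad clockwise with 13–15 N straight down on it. I took off the leftover torque and the load before letting go. Side forces of about 3–4 N showed during the turn, but the timer did not move.
- **Start key:** I pressed it straight down to a firm stop, about 5 mm with 12.6 N at the end, and released it.
- **Pointer at marker:** The last top view puts the pointer line at yaw −1.044 rad and the marker at about −1.04 rad. One check disagreed: the pointer's centre sits about 1 mm off the line through the knob axis. I put that down to calibration and height error over a short distance, with a real uncertainty of roughly ±0.03 rad.
- **Everything else:** The timer, red marker and key show at the same pixels as before. The key is back up, the other things in view stand where they were, and the arm is touching nothing.

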